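# Seat the keyed washer on its locating pin

## Task

The big notched washer sits part-way down the spindle of the bolted-down flange, turned out of place. Push its lug round with a fingertip until the notch in its rim stands over the locating pin, then press the washer down until it is fully home on its seat. Do not pinch the lug or lift the washer, leave the other hardware where it lies, and finish with the hand clear.

Things in the scene. Friction and masses are not known exactly. Their poses are not given: they have to be found in the camera images.
- washer_centre (a point): Centre of the keyed washer's upper face, on the upright axis it turns about. The washer: a zinc-plated disc 140 mm across, 8 mm thick, with one notch in its rim and one lug on its face, threaded on a fixed spindle stub. x axis points from centre to notch, z up. The face is 56 mm above the bench at the start, 46 mm when seated.
- flange: Dark cast flange fixed to the bench, 176 mm across and 18 mm thick, with an ear on its +x side that carries the locating pin; origin at its underside on the washer's axis, 3 mm above the bench (on a cardboard sheet). Its spindle stub, 22 mm across, passes through the washer and stands 17 mm above the washer's face at the start, 27 mm when seated.
- notch (a point): The notch in the washer's rim: the point on its middle line 70 mm (the rim's radius) from the axis, level with the upper face. The notch is 22 mm wide and reaches in to 57 mm from the axis. It meets the pin when this point is straight above pin_tip; 2 mm of play each way.
- pin_tip (a point): Top of the fixed steel locating pin, 18 mm across with a domed tip, upright, 70 mm from the axis, over the flange's ear; half of it shows outside the washer's rim. At the start its tip is 1.5 mm below the washer's underside, so a washer pressed with its notch elsewhere stops on it.
- lug (a point): Middle of the plain steel lug on the washer's face, opposite the notch: a radial bar from 28 to 54 mm from the axis, 14 mm wide, 16 mm tall; this point is 8 mm above the face, 41 mm from the axis. Pushed sideways it turns the washer, either way and as far as wanted; friction 0.05 N m (about 1.2 N at the lug); it stays where it is left.
- lug_a: One side of the lug (a cheek 26 x 3 x 14 mm, origin at its middle): the side that is pushed to turn the washer anticlockwise seen from above.
- lug_b: The other side of the lug, same size: the side that is pushed to turn the washer clockwise seen from above.
- press (a joint): How far the washer is pressed down the stub, in m: 0 at the start (underside 10 mm above its seat), 0.010 fully home, negative if lifted. Snug fit: about 8 N downwards anywhere on the face or lug moves it, and it stays where it is left. Only with the notch over the pin can it pass 0.002. It cannot tilt.
- bolt_tall: loose zinc-plated hex bolt standing on its head, 65 mm tall; origin at the centre of its underside. Leave it where it is.
- lock_nut: loose hex lock nut, 36 mm across flats, 30 mm tall; origin at the centre of its underside. Leave it where it is.
- castle_nut: loose castellated nut, 32 mm across flats, 23 mm tall; origin at the centre of its underside. Leave it where it is.
- bolt_short: loose steel hex bolt standing on its head, 43 mm tall; origin at the centre of its underside. Leave it where it is.
- spacer: loose spacer tube standing on end, 26 mm across, 40 mm tall; origin at the centre of its underside. Leave it where it is.
- flat_washer: loose plain flat washer, 64 mm across, 5 mm thick; origin at the centre of its underside. Leave it where it is.
- link_plate: loose flat link plate with two holes, 130 x 30 x 5 mm; origin at the centre of its underside. Leave it where it is.

How it is judged:
At the end, for the whole second after the job is handed in: The washer is pressed at least 8 of its 10 mm down, at rest, with its notch within 5 mm of the pin, and every loose piece is within 20 mm of where it began (value of joint press above 0.008 m and horizontal distance between notch and pin_tip below 0.005 m and velocity of joint press below 0.005 m/s and distance of each of bolt_tall, lock_nut, castle_nut, bolt_short, spacer, flat_washer, link_plate from where it was at the start of the episode below 0.02 m); the robot touches nothing.
It fails at once if the washer is lifted more than 4 mm (value of joint press below -0.004 m).
It fails at once if the lug is pinched: both its sides are pressed by the fingers at once (contact force between each of lug_a, lug_b and the fingers above 1 N).
It fails at once if a loose piece of hardware is moved more than 20 mm or lifted (distance of any of bolt_tall, lock_nut, castle_nut, bolt_short, spacer, flat_washer, link_plate from where it was at the start of the episode above 0.02 m).
It also fails if it takes over 58 s, if anything falls off the work surface, if the arm or the gripper's body presses on something with over 40 N, if the wrist force passes 120 N, or if a joint passes its speed limit or range.

## Robot

A 6-joint arm with a two-finger parallel gripper is mounted at the origin on the work surface. World frame = base frame: x ahead of the robot, y to its left, z up, the work surface at z = 0. Lengths are in m, angles in rad, forces in N, time in s.
With the tool pointing down it reaches from about 0.35 to 0.775 m from the base axis. Payload 7.3 kg.
Tool frame: the origin (TCP) lies on the centre line of the jaws, within the pads' length; the fingertips stand 14 mm ahead of it and the grasp point (between the pads) lies 5 mm behind it; z points along the fingers, y is the direction in which the jaws open and shut (so a half turn about z gives the same grasp; the last joint's range is limited). The gripper opens to 92 mm and grips with 3 to 60 N. Pads are 19 mm wide; open, the fingers measure 130 mm over their backs; the gripper's body (75 mm by 190 mm) begins 47 mm behind the grasp point.
Start: joints at [0.968, 0.342, 1.524, -0, 1.275, -0.146], TCP at [0.232, 0.471, 0.241] pointing down, gripper open.
Joint ranges: [-2.53, 2.53], [-0.77, 2.02], [0.04, 2.7], [-1, 4.14], [0.28, 2.66], [-3.11, 3.11]. Speed limits (rad/s): [2.57, 2.57, 3.14, 3.14, 3.14, 3.14].

## Interface

Orientations are given as [roll, pitch, yaw] about the fixed x, y, z axes, in that order (R = Rz(yaw) Ry(pitch) Rx(roll)).
In Python, from cell import telemetry, cams, robot gives the robot as it stands.
- The arm moves only by the tool servo_tool, never from a script. Its argument "targets" is text: rows parted by semicolons, each of 4 numbers parted by spaces: the shift along the tool's x, y, z in mm, then the turn about the tool's z in rad. In form: x y z yaw; .... A call has 1 to 20 rows; each row shifts and turns the pose as measured when the row begins, along the tool's axes as they then stand; what a row does not reach is not made up. A row lasts 1/8 s, in which the tool goes at most 62.5 mm and 10.7 degrees, less where a joint would pass 70% of its speed; a pose out of reach is approached as far as the arm can. A call with a gripper value outside its range is refused whole. "hand" is the opening, from 0 (shut) to 1 (fully open), set as the call begins (left out, the last holds). The fingers move at their own pace and stop on an object; "squeeze" is the grip in N (left out, the last holds). Time passes only in rows, so rows that do not move let the fingers close. It gives the time, the measured TCP pose, the force and the opening at its end, in the units of the state.
- telemetry.observe(): the state, without advancing time (a new reading comes with each control period).
- cams.read_camera(name): name is "scene" or "top" or "wrist"; returns a dict with "color" (384x512x3 uint8, red, green, blue), "K" (3x3 intrinsics, pixels), "R" (3x3) and "t" (3): a world point X has camera coordinates R X + t. Camera axes: x right, y down, z forward; pixel columns grow to the right and rows downward; lengths in m; the calibration is good to about 2 mm. A picture is of the moment at which its call begins. There is no depth.
- robot.hand_in(): hands the job in, once; it reports no verdict.
Trained networks look in a picture, given as the dict that the camera call returned (one of the last four; its "shot" number tells which), for a name from the list of things; names that differ only in an ending like _2 or _b are one class to them, and where a whole thing is asked for, a point or a joint stands for the part that bears it (a point fixed in the world has none). Each returns a list of dicts, best first, with "score" (0 to 1); they miss things now and then, are a little off and sometimes report something else, mostly with a low value. They report only what shows in the picture. A call takes as long as a camera call.
- cams.cut_out(picture, query): "region" (384x512 bool, what is visible of it) and "extent" ([centre column, centre row, width, height] in pixels, round what is visible of it).
The state is a dict: "time": time; "qpos": joint angles; "qvel": joint speeds; "joint_efforts": joint torques, N m; "tool_pos": TCP position; "tool_rot": TCP orientation; "contact_force": force on the tool from outside, world axes, zero at the start; "torque": the same for the moment, N m; "opening": finger opening in m.
Only numpy, scipy, OpenCV 4.12 (cv2) and the standard library are available. Lean on these libraries where they do the work, as an engineer would, in place of code of your own. Each camera call takes 0.05 s, during which the arm holds its last target.

## Working session

There is one attempt and no reset: what is moved stays moved. The work goes in short steps, Python scripts to look and compute and a tool call to move; the robot and the scene stay as the last step left them, time stands still between calls to the robot, and variables do not carry over. Pictures are saved under pics/ and viewed, and the job is handed in when it is done.

Besides the shell and the picture viewer there is one more tool, called after "Emit:" by a JSON object that holds its "fn" and its "kwargs", one argument or row to a line. servo_tool: Moves the arm, as the interface text tells. Its arguments: {"type":"object","properties":{"targets":{"type":"string"},"hand":{"type":"number"},"squeeze":{"type":"number"}},"required":["targets"]}

```bash
mkdir -p pics; ls; cat > h.py <<'E'
import numpy as np,cv2
from cell import telemetry,cams,robot
def save(p,n): cv2.imwrite('pics/'+n+'.png',p['color'][:,:,::-1])
def ray(p,uv):
    d=np.linalg.inv(p['K'])@np.array([uv[0],uv[1],1.]); R=p['R']
    return -R.T@p['t'], R.T@d
def onz(p,uv,z):
    o,d=ray(p,uv); return o+d*(z-o[2])/d[2]
def proj(p,X):
    c=p['R']@np.array(X)+p['t']; c=p['K']@c; return c[:2]/c[2]
E
python3 - <<'E'
from h import *
s=telemetry.observe(); print(s)
for c in ['top','scene','wrist']:
    p=cams.read_camera(c); save(p,c+'0')
    print(c,p['K'][0,0],-p['R'].T@p['t'])
    for q in ['washer_centre','flange','notch','pin_tip','lug','lug_a']:
        try:
            for r in cams.cut_out(p,q)[:2]: print(q,round(r['score'],2),np.round(r['extent'],1),r['region'].sum())
        except Exception as e: print(q,e)
E
```

```text
pics
{'time': 0.0, 'qpos': array([ 9.67975570e-01,  3.42735173e-01,  1.52499782e+00, -1.32312538e-05,
        1.27541418e+00, -1.46019582e-01]), 'qvel': array([-1.90162810e-04,  7.96373065e-04, -7.04990021e-04, -2.43263316e-05,
        4.91588057e-04, -4.53543561e-04]), 'joint_efforts': array([-6.76736581e-04, -4.31236053e+01, -2.44217098e+01,  7.17036752e-02,
        5.60185465e-02, -1.33010640e-04]), 'tool_pos': array([0.23134032, 0.47085585, 0.24004519]), 'tool_rot': array([-3.14005284e+00, -2.13666699e-04,  2.68479518e+00]), 'contact_force': array([ 0.23513262, -0.13476034, -0.11449329]), 'torque': array([0.03909518, 0.01050332, 0.0252275 ]), 'opening': 0.091624876771201}
top 374.302571717624 [0.42309775 0.02217336 0.92465517]
washer_centre 0.93 [287.5 200.8  56.2  62.5] 2644
flange 0.59 [282.1 205.3  83.2  73. ] 4158
flange 0.55 [118.7 292.5  27.3  23.3] 388
notch 0.75 [288.1 202.1  61.1  60.3] 2665
notch 0.73 [320.3 252.4  17.2  12.5] 229
lug 0.7 [286.4 202.8  60.5  57.9] 2670
lug 0.36 [281.8 206.6  84.4  71.6] 4157
lug_a 0.7 [286.4 202.8  60.5  57.9] 2670
lug_a 0.36 [281.8 206.6  84.4  71.6] 4157
scene 447.0741948657664 [1.37750844 0.44990778 0.6275966 ]
washer_centre 0.67 [239.4 191.2  62.5  33.3] 1333
flange 0.88 [242.6 203.1  84.2  58.8] 3083
notch 0.69 [238.7 191.4  53.9  30.7] 1341
notch 0.58 [245.8 171.4  10.2  11.9] 121
lug 0.59 [238.1 191.9  58.3  32.5] 1379
lug_a 0.59 [238.1 191.9  58.3  32.5] 1379
wrist 285.4325107646461 [0.16847254 0.50087356 0.38442993]
```

```bash
python3 - <<'E'
from h import *
a=cv2.imread('pics/top0.png'); b=cv2.imread('pics/scene0.png')
cv2.imwrite('pics/topz.png',cv2.resize(a[140:290,200:400],None,fx=4,fy=4,interpolation=cv2.INTER_CUBIC))
cv2.imwrite('pics/scenez.png',cv2.resize(b[120:270,150:350],None,fx=4,fy=4,interpolation=cv2.INTER_CUBIC))
E
```

```text
(no output)
```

View pics/top0.png

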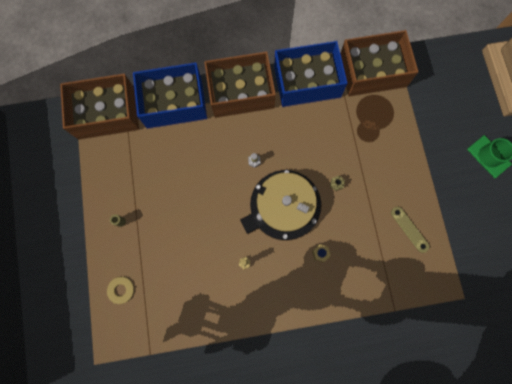

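View pics/topz.png

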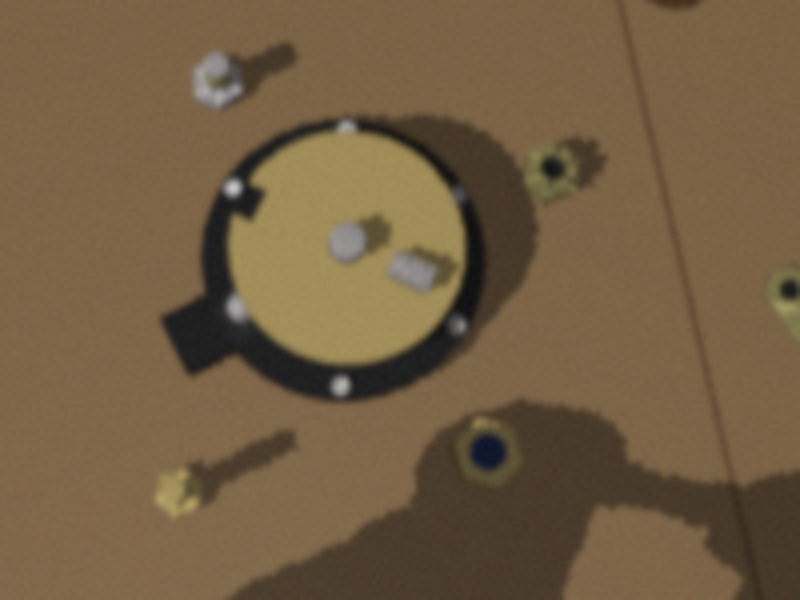

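View pics/scenez.png

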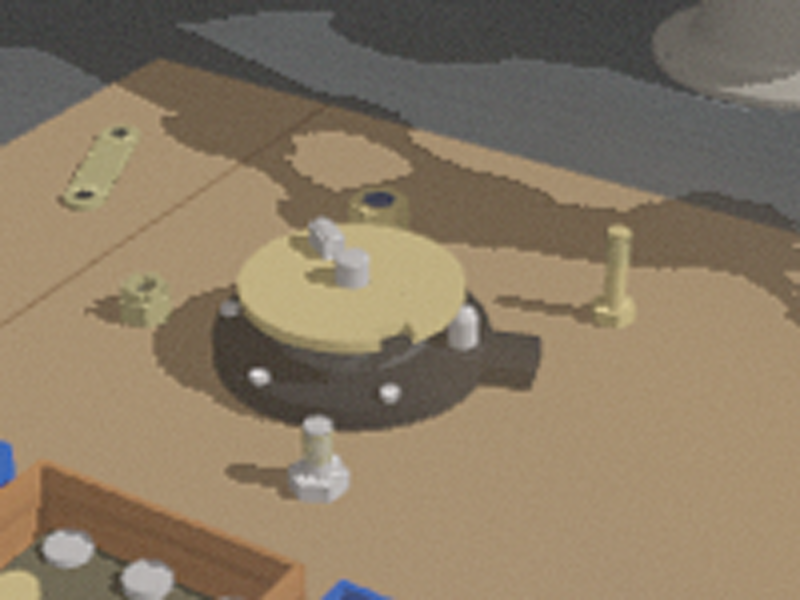

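View pics/scene0.png

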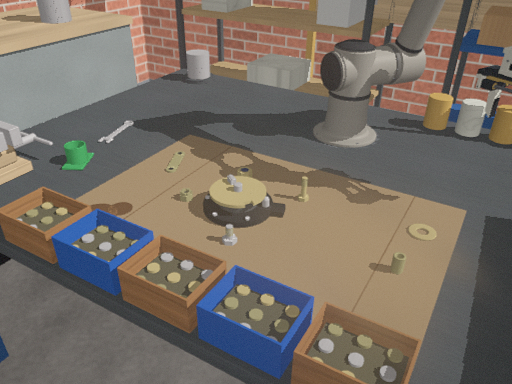

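```bash
python3 - <<'E'
from h import *
for c in ['top','scene']:
    p=cams.read_camera(c)
    f=lambda u,v,x0,y0,z: onz(p,[(u+.5)/4-.5+x0,(v+.5)/4-.5+y0],z)
    hsv=cv2.cvtColor(p['color'],cv2.COLOR_RGB2HSV)
    if c=='top':
        C=f(347,247,200,140,.056);N=f(244,200,200,140,.056);P=f(237,307,200,140,.0465);L=f(413,271,200,140,.072);S=f(347,241,200,140,.073)
    else:
        C=f(352,285,150,120,.056);N=f(398,335,150,120,.056);P=f(463,312,150,120,.0465);L=f(325,228,150,120,.072);S=f(352,256,150,120,.073)
    r=cams.cut_out(p,'washer_centre')[0]
    cs,_=cv2.findContours(r['region'].astype(np.uint8),0,1); k=max(cs,key=len)[:,0]
    W=np.array([onz(p,x,.056)[:2] for x in k])
    from scipy.optimize import least_squares
    s=least_squares(lambda q:np.hypot(*(W-q[:2]).T)-q[2],[*C[:2],.07],loss='soft_l1',f_scale=.001).x
    print(c,'fit',s)
    for n,v in zip('CNPLS',[C,N,P,L,S]):
        d=v[:2]-s[:2]; print(n,v.round(4),np.hypot(*d).round(4),np.degrees(np.arctan2(d[1],d[0])).round(1))
    for q in ['bolt_tall','lock_nut','castle_nut','bolt_short','spacer','flat_washer']:
        r=cams.cut_out(p,q)
        if r: print(q,round(r[0]['score'],2),onz(p,r[0]['extent'][:2],.015).round(3))
E
```

```text
top fit [ 0.58215041 -0.05937491  0.06973622]
C [ 0.5815 -0.0603  0.056 ] 0.0011 -124.3
N [ 0.6198 -0.005   0.056 ] 0.0662 55.3
P [0.5586 0.0096 0.0465] 0.0729 108.9
L [ 0.5583 -0.0938  0.072 ] 0.0419 -124.7
S [ 0.5819 -0.0593  0.073 ] 0.0002 162.1
bolt_tall 0.4 [0.463 0.063 0.015]
lock_nut 0.49 [ 0.452 -0.119  0.015]
castle_nut 0.58 [ 0.611 -0.199  0.015]
spacer 0.56 [0.604 0.359 0.015]
flat_washer 0.91 [0.442 0.362 0.015]
scene fit [ 0.58745978 -0.06075464  0.07175123]
C [ 0.5872 -0.0582  0.056 ] 0.0026 94.8
N [ 0.6208 -0.0048  0.056 ] 0.0651 59.2
P [0.5654 0.0081 0.0465] 0.0723 107.8
L [ 0.56   -0.0954  0.072 ] 0.0442 -128.4
S [ 0.5819 -0.0614  0.073 ] 0.0056 -173.9
bolt_tall 0.57 [0.435 0.047 0.015]
lock_nut 0.53 [ 0.435 -0.131  0.015]
castle_nut 0.67 [ 0.617 -0.198  0.015]
bolt_short 0.52 [ 0.701 -0.007  0.015]
spacer 0.56 [0.608 0.35  0.015]
flat_washer 0.79 [0.466 0.369 0.015]
```

Emit:
{"fn": "servo_tool", "kwargs": {
  "targets": "-32 -22 0 0;-32 -22 0 0;-32 -22 0 0;-32 -22 0 0;-32 -22 0 0;-32 -22 0 0;-32 -22 0 0;-32 -22 0 0;-32 -22 0 0;-32 -22 0 0;-32 -22 0 0;-32 -22 0 0;-32 -22 0 0;-32 -22 0 0;-32 -22 0 0",
  "hand": 0,
  "squeeze": 10
}}

```text
time: 3.72
tool_pos: [0.5261, -0.0503, 0.2421]
tool_rot: [3.137, 0.004, 2.69]
contact_force: [1.0, 0.1, -0.6]
opening: 0.0008
```

```bash
cat >> h.py <<'E'
C0=np.array([.582,-.0595])
def goal(theta_lug,rad,tang,z,yawdeg=None):
    "print tool-frame shift to reach point at lug frame"
    s=telemetry.observe(); t=np.radians(theta_lug)
    er=np.array([np.cos(t),np.sin(t)]);et=np.array([-er[1],er[0]])
    g=C0+rad*er+tang*et
    d=np.r_[g,z]-s['tool_pos']; from_R=__import__('scipy.spatial.transform',fromlist=['Rotation']).Rotation.from_euler('xyz',s['tool_rot']).as_matrix()
    y=np.degrees(s['tool_rot'][2]); want=theta_lug+270
    print('t',s['time'],'pos',s['tool_pos'].round(4),'rot',np.degrees(s['tool_rot']).round(2),'F',s['contact_force'].round(2),'q',s['qpos'].round(2))
    print('goal',g.round(4),'tool shift mm',(1000*from_R.T@d).round(1),'turn',-np.radians((want-y+180)%360-180).round(4))
    u=s['tool_pos'][:2]-C0; print('tool polar',np.hypot(*u).round(4),np.degrees(np.arctan2(u[1],u[0])).round(2))
E
python3 -c "
from h import *
goal(-124.7,.041,-.025,.241)"
```

```text
t 3.725 pos [ 0.5261 -0.0503  0.2421] rot [179.73   0.23 154.1 ] F [ 1.01  0.13 -0.62] q [-0.24  0.34  1.52  0.    1.28 -1.36]
goal [ 0.5381 -0.079 ] tool shift mm [-23.3 -20.6   1.1] turn 0.1536
tool polar 0.0567 170.64
```

Emit:
{"fn": "servo_tool", "kwargs": {
  "targets": "-12 -10 0 0.077;-11 -10 0 0.077;0 0 30 0;0 0 30 0;0 0 0 0"
}}

```text
time: 4.35
tool_pos: [0.5392, -0.0832, 0.1807]
tool_rot: [3.136, 0.005, 2.526]
contact_force: [0.8, -0.8, 0.1]
opening: 0.0006
```

```bash
python3 -c "
from h import *
goal(-124.7,.041,-.025,.241)
p=cams.read_camera('wrist');save(p,'w1')
p=cams.read_camera('scene');save(p,'s1')
p=cams.read_camera('top')
cv2.imwrite('pics/t1.png',cv2.resize(p['color'][140:290,200:400,::-1],None,fx=4,fy=4))"
```

```text
t 4.35 pos [ 0.5392 -0.0832  0.1807] rot [179.69   0.28 144.71] F [ 0.76 -0.76  0.07] q [-0.3   0.43  1.56  0.    1.14 -1.25]
goal [ 0.5381 -0.079 ] tool shift mm [  3.    3.2 -60.3] turn -0.0104
tool polar 0.049 -151.0
```

View pics/w1.png

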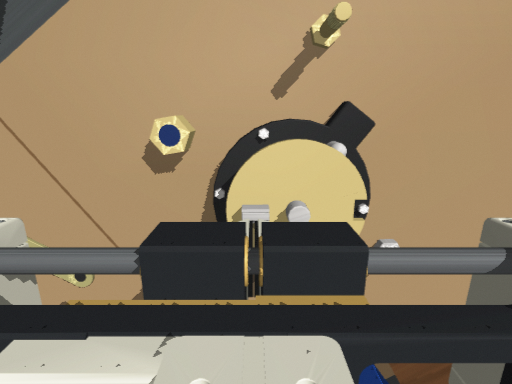

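View pics/s1.png

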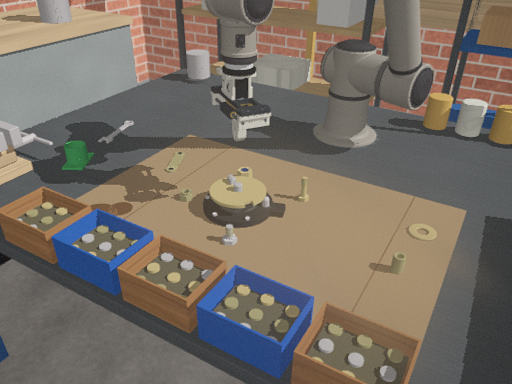

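```bash
python3 -c "
import cv2
a=cv2.imread('pics/s1.png')[60:220,160:320];b=cv2.imread('pics/w1.png')[180:310,130:380]
cv2.imwrite('pics/s1z.png',cv2.resize(a,None,fx=3.7,fy=3.7,interpolation=2))
cv2.imwrite('pics/w1z.png',cv2.resize(b,None,fx=3,fy=3,interpolation=2))"
```

```text
(no output)
```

View pics/s1z.png

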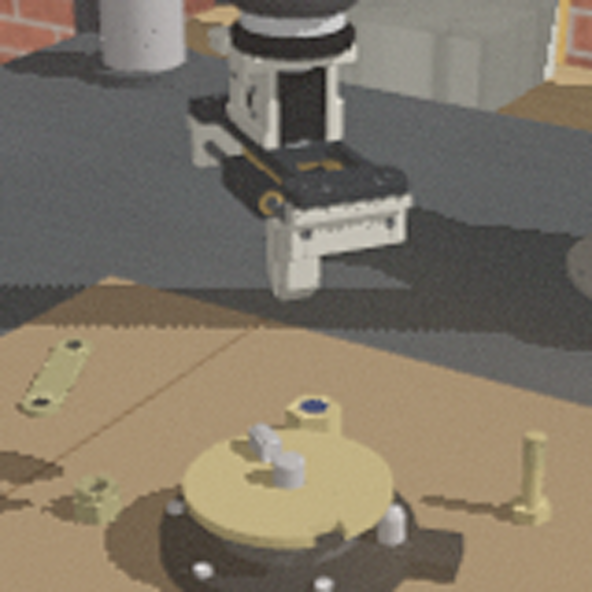

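View pics/w1z.png

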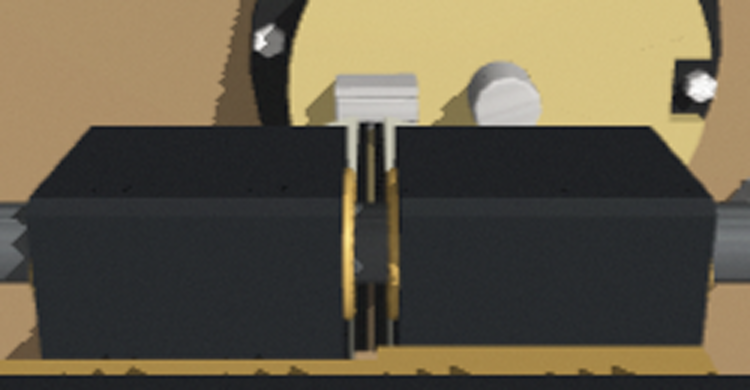

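View pics/t1.png

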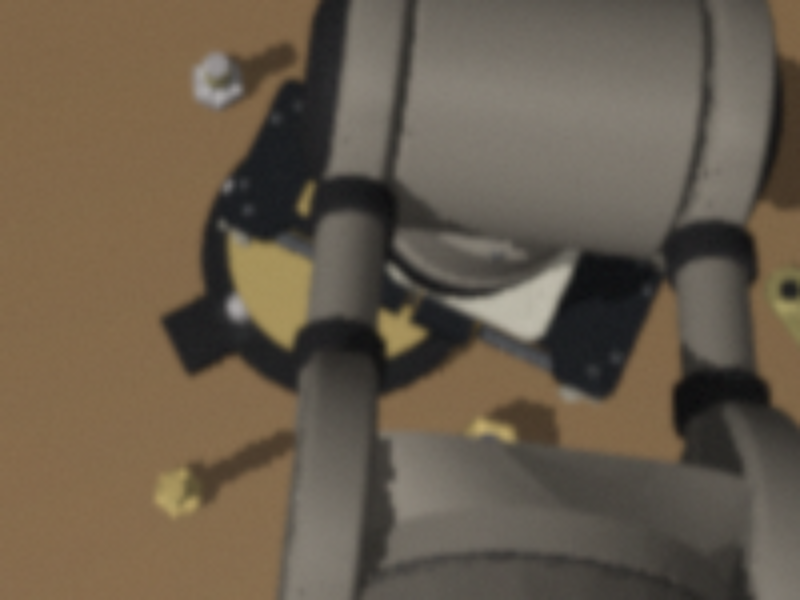

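Emit:
{"fn": "servo_tool", "kwargs": {
  "targets": "3 3 0 0;0 0 30 0;0 0 30 0;0 0 20 0;0 0 12 0;0 0 6 0;0 0 3 0;0 0 0 0"
}}

```text
time: 5.5
tool_pos: [0.5471, -0.0789, 0.0882]
tool_rot: [3.129, 0.026, 2.527]
contact_force: [-0.5, -0.8, 0.2]
opening: 0.0002
```

```bash
python3 -c "
from h import *
goal(-124.7,.041,-.025,.0775)
p=cams.read_camera('wrist');save(p,'w2')
p=cams.read_camera('scene')
cv2.imwrite('pics/s2.png',cv2.resize(p['color'][120:240,160:320,::-1],None,fx=4,fy=4,interpolation=2))"
```

```text
t 5.5 pos [ 0.5471 -0.0789  0.0882] rot [179.25   1.49 144.81] F [-0.46 -0.82  0.21] q [-0.28  0.54  1.67  0.01  0.9  -1.24]
goal [ 0.5381 -0.079 ] tool shift mm [ 7.6 -5.3 10.4] turn -0.0086
tool polar 0.04 -150.92
```

View pics/w2.png

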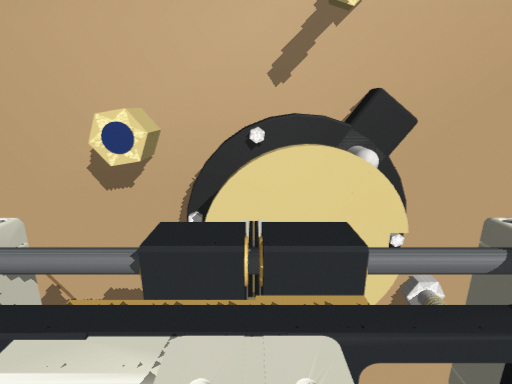

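View pics/s2.png

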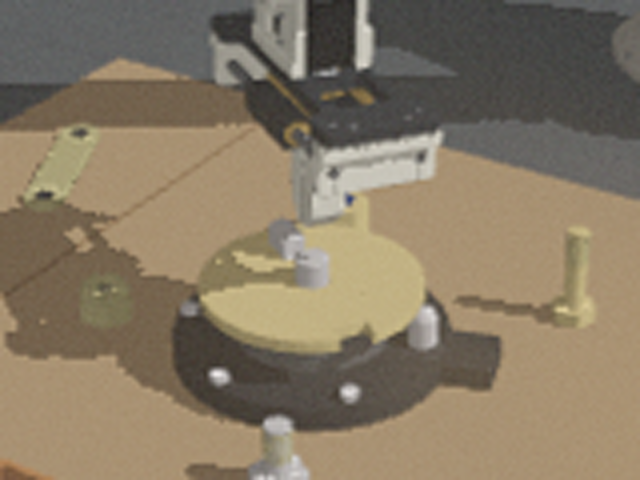

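Emit:
{"fn": "servo_tool", "kwargs": {
  "targets": "4 -2 0 0;4 -3 0 0;0 0 0 0;0 0 3 0;0 0 3 0;0 0 3 0;0 0 0 0"
}}

```text
time: 6.48
tool_pos: [0.5376, -0.0786, 0.079]
tool_rot: [3.128, 0.027, 2.527]
contact_force: [0.1, -0.4, 0.1]
opening: 0.0009
```

```bash
python3 -c "
from h import *
goal(-124.7,.041,-.018,.0775)
p=cams.read_camera('scene')
cv2.imwrite('pics/s3.png',cv2.resize(p['color'][120:240,160:320,::-1],None,fx=4,fy=4,interpolation=2))"
```

```text
t 6.475 pos [ 0.5376 -0.0786  0.079 ] rot [179.23   1.56 144.8 ] F [ 0.12 -0.42  0.11] q [-0.29  0.54  1.7   0.01  0.87 -1.25]
goal [ 0.5439 -0.083 ] tool shift mm [-7.6  0.1  1.7] turn -0.0088
tool polar 0.0484 -156.73
```

View pics/s3.png

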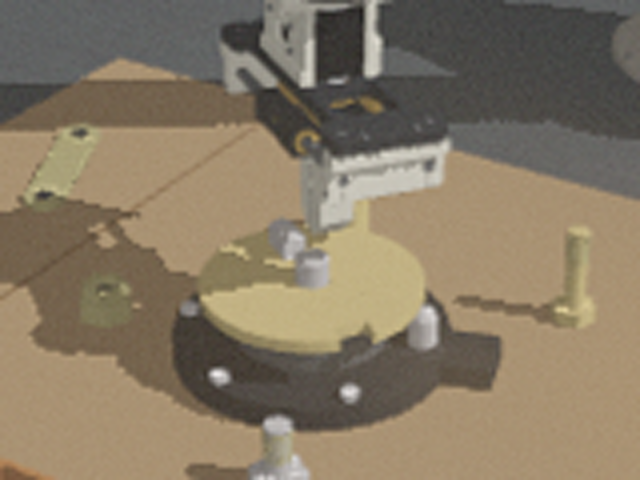

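Emit:
{"fn": "servo_tool", "kwargs": {
  "targets": "-3 0 1 0;-3 0 1 0;-2.2 -0.9 0 -0.05;-2.2 -0.9 0 -0.05;-2.2 -0.9 0 -0.05;-2.2 -0.9 0 -0.05;-2.2 -0.9 0 -0.05;-2.2 -0.9 0 -0.05;0 0 0 0"
}}

```text
time: 7.65
tool_pos: [0.5521, -0.0936, 0.0772]
tool_rot: [3.137, 0.027, 2.836]
contact_force: [-0.2, 0.2, -0.4]
opening: 0.0001
```

```bash
cat > look.py <<'E'
from h import *
import sys
n=sys.argv[1]; th=float(sys.argv[2])
goal(th,.041,-.0165,.077)
p=cams.read_camera('scene')
a=cv2.resize(p['color'][120:240,160:320,::-1],None,fx=4,fy=4,interpolation=2)
p=cams.read_camera('top')
b=cv2.resize(p['color'][150:270,230:340,::-1],None,fx=4,fy=4,interpolation=2)
cv2.imwrite('pics/'+n+'.png',cv2.resize(np.hstack([a,b]),None,fx=.74,fy=.74))
E
python3 look.py a1 -107
```

```text
t 7.65 pos [ 0.5521 -0.0936  0.0772] rot [179.71   1.56 162.5 ] F [-0.25  0.16 -0.45] q [-0.31  0.57  1.65  0.01  0.89 -1.58]
goal [ 0.5542 -0.0939] tool shift mm [-2.1  0.4  0.2] turn -0.0087
tool polar 0.0453 -131.21
```

View pics/a1.png

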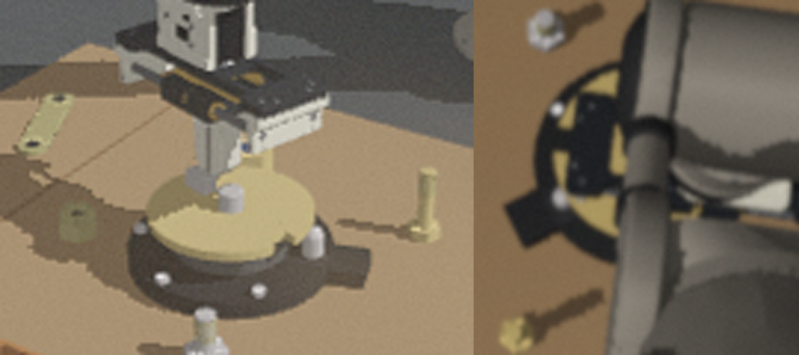

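Emit:
{"fn": "servo_tool", "kwargs": {
  "targets": "-2.4 -0.9 0 -0.05;-2.4 -0.9 0 -0.05;-2.4 -0.9 0 -0.05;-2.4 -0.9 0 -0.05;-2.4 -0.9 0 -0.05;-2.4 -0.9 0 -0.05;-2.4 -0.9 0 -0.05;0 0 0 0"
}}

```text
time: 8.75
tool_pos: [0.5658, -0.1022, 0.0771]
tool_rot: [-3.138, 0.022, -3.093]
contact_force: [-0.0, -0.2, -0.7]
opening: 0.0003
```

```bash
python3 look.py a2 -87
```

```text
t 8.75 pos [ 0.5658 -0.1022  0.0771] rot [-179.78    1.28 -177.23] F [-0.05 -0.24 -0.7 ] q [-0.31  0.59  1.61  0.01  0.92 -1.94]
goal [ 0.5677 -0.1013] tool shift mm [-1.9  0.8  0.1] turn -0.004
tool polar 0.0456 -110.8
```

View pics/a2.png

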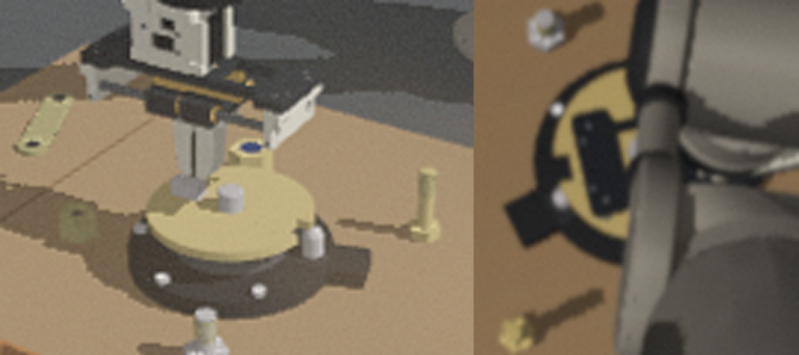

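Emit:
{"fn": "servo_tool", "kwargs": {
  "targets": "-2.4 -0.9 0 -0.05;-2.4 -0.9 0 -0.05;-2.4 -0.9 0 -0.05;-2.4 -0.9 0 -0.05;-2.4 -0.9 0 -0.05;0 0 0 0"
}}

```text
time: 9.6
tool_pos: [0.5768, -0.1049, 0.077]
tool_rot: [-3.133, 0.018, -2.843]
contact_force: [-0.3, -0.3, 1.1]
opening: 0.0009
```

```bash
cat > look2.py <<'E'
from h import *
import sys
n=sys.argv[1]; th=float(sys.argv[2])
goal(th,.041,-.0165,.077)
p=cams.read_camera('scene')
a=cv2.resize(p['color'][170:230,215:285,::-1],None,fx=6,fy=6,interpolation=2)
p=cams.read_camera('top')
b=cv2.resize(p['color'][175:235,240:300,::-1],None,fx=6,fy=6,interpolation=2)
cv2.imwrite('pics/'+n+'.png',np.hstack([a,b]))
E
python3 look2.py a3 -73
```

```text
t 9.6 pos [ 0.5768 -0.1049  0.077 ] rot [-179.51    1.01 -162.87] F [-0.28 -0.3   1.07] q [-0.31  0.61  1.57  0.    0.94 -2.18]
goal [ 0.5782 -0.1035] tool shift mm [-1.8  0.9  0.1] turn 0.0022
tool polar 0.0457 -96.58
```

View pics/a3.png

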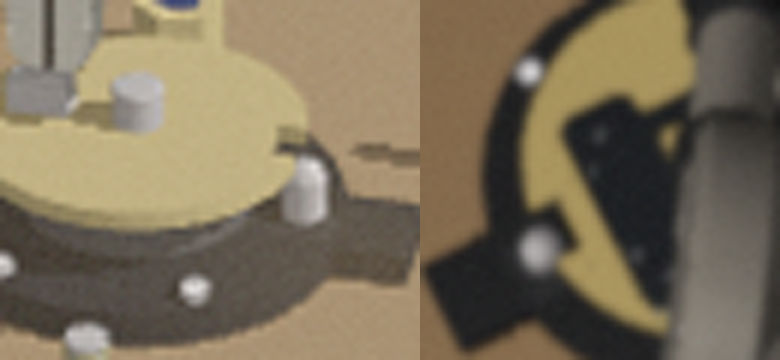

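```bash
cat > look3.py <<'E'
from h import *
import sys
p=cams.read_camera('top')
x0,y0=248,200
cv2.imwrite('pics/'+sys.argv[1]+'.png',cv2.resize(p['color'][y0:y0+30,x0:x0+40,::-1],None,fx=18,fy=18,interpolation=2))
P=[.5586+.001,.0096]
a=np.radians(108.7)
for t in (100,104,108.7):
    q=np.radians(t)
    for d in (-.011,.011):
        X=C0+.057*np.array([np.cos(q),np.sin(q)])+d*np.array([-np.sin(q),np.cos(q)])
        u=proj(p,[*X,.056]); print(t,d,((u-[x0,y0]+.5)*18).round(0))
E
python3 look3.py b1
```

```text
100 -0.011 [256.  97.]
100 0.011 [313. 254.]
104 -0.011 [262. 127.]
104 0.011 [330. 279.]
108.7 -0.011 [272. 162.]
108.7 0.011 [352. 308.]
```

View pics/b1.png

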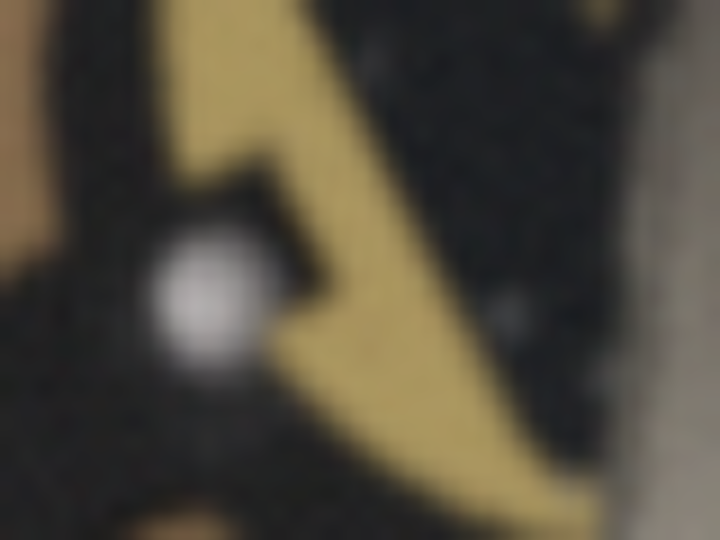

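Emit:
{"fn": "servo_tool", "kwargs": {
  "targets": "-1.2 -0.4 0 -0.025;0 0 0 0"
}}

```text
time: 10.0
tool_pos: [0.5778, -0.1049, 0.0771]
tool_rot: [-3.133, 0.017, -2.817]
contact_force: [-0.1, 0.1, 0.7]
opening: 0.0006
```

```bash
python3 -c "
from h import *
goal(-71.7,.041,-.0184,.077)"; python3 look3.py b2
```

```text
t 10.0 pos [ 0.5778 -0.1049  0.0771] rot [-179.48    0.98 -161.39] F [-0.07  0.13  0.69] q [-0.31  0.61  1.57  0.    0.94 -2.21]
goal [ 0.5774 -0.1042] tool shift mm [0.2 0.8 0.1] turn 0.0053
tool polar 0.0456 -95.25
100 -0.011 [256.  97.]
100 0.011 [313. 254.]
104 -0.011 [262. 127.]
104 0.011 [330. 279.]
108.7 -0.011 [272. 162.]
108.7 0.011 [352. 308.]
```

View pics/b2.png

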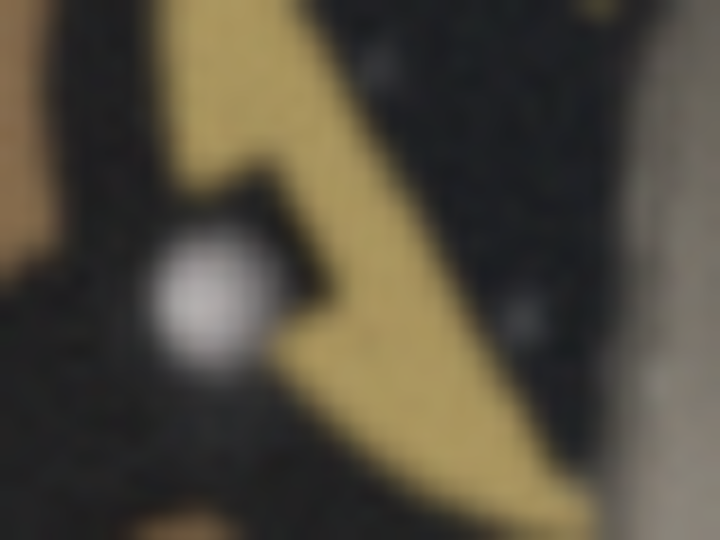

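Emit:
{"fn": "servo_tool", "kwargs": {
  "targets": "-0.8 -0.2 0 -0.012;0 0 0 0"
}}

```text
time: 10.3
tool_pos: [0.5786, -0.105, 0.0771]
tool_rot: [-3.132, 0.017, -2.805]
contact_force: [-0.8, -1.0, 0.4]
opening: 0.0005
```

```bash
python3 -c "
from h import *
goal(-71.7,.041,-.0184,.077)
p=cams.read_camera('scene')
x0,y0=260,180
cv2.imwrite('pics/c3.png',cv2.resize(p['color'][y0-10:y0+30,x0-25:x0+25,::-1],None,fx=14,fy=14,interpolation=2))
"; python3 look3.py b3
```

```text
t 10.3 pos [ 0.5786 -0.105   0.0771] rot [-179.47    0.95 -160.69] F [-0.82 -1.04  0.44] q [-0.31  0.62  1.56  0.    0.94 -2.22]
goal [ 0.5774 -0.1042] tool shift mm [0.8 1.1 0.1] turn 0.0177
tool polar 0.0456 -94.32
100 -0.011 [256.  97.]
100 0.011 [313. 254.]
104 -0.011 [262. 127.]
104 0.011 [330. 279.]
108.7 -0.011 [272. 162.]
108.7 0.011 [352. 308.]
```

View pics/b3.png

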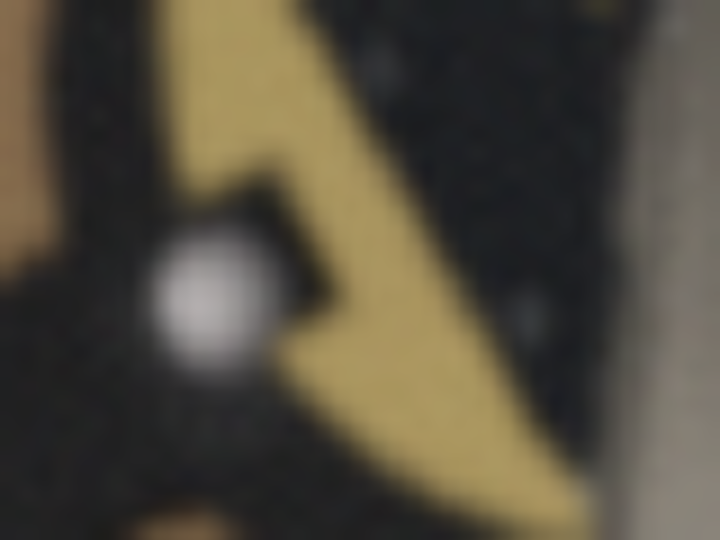

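View pics/c3.png

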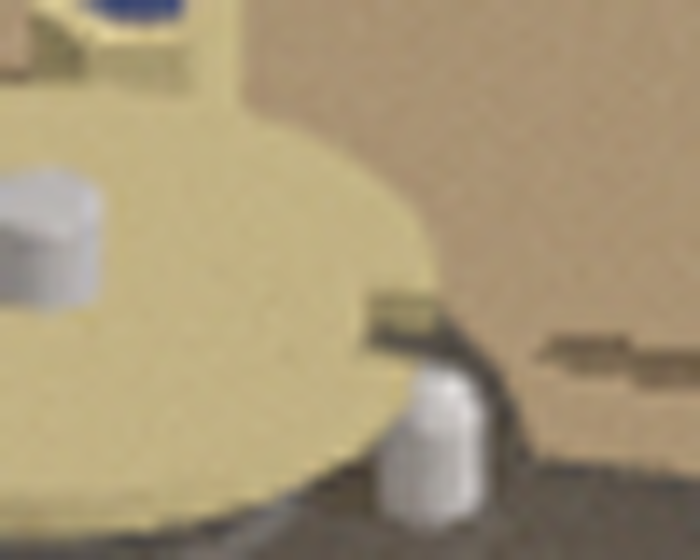

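Emit:
{"fn": "servo_tool", "kwargs": {
  "targets": "2.5 0 0 0;0 0 2 0;0 0 2 0;0 0 2 0;0 0 2 0;0 0 2 0;0 0 2 0;0 0 0 0"
}}

```text
time: 11.4
tool_pos: [0.5783, -0.1062, 0.0678]
tool_rot: [-3.129, 0.022, -2.805]
contact_force: [-1.2, 0.2, 3.8]
opening: 0.0006
```

```bash
python3 -c "
from h import *
goal(-71.7,.041,-.0184,.060)"; python3 look3.py b4
```

```text
t 11.4 pos [ 0.5783 -0.1062  0.0678] rot [-179.28    1.24 -160.69] F [-1.22  0.24  3.77] q [-0.31  0.63  1.58  0.    0.91 -2.22]
goal [ 0.5774 -0.1042] tool shift mm [0.3 2.2 7.8] turn 0.0176
tool polar 0.0468 -94.57
100 -0.011 [256.  97.]
100 0.011 [313. 254.]
104 -0.011 [262. 127.]
104 0.011 [330. 279.]
108.7 -0.011 [272. 162.]
108.7 0.011 [352. 308.]
```

View pics/b4.png

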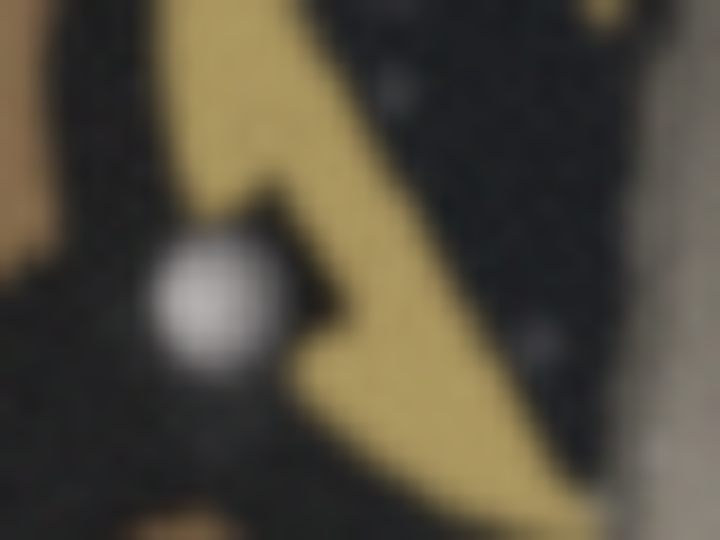

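Emit:
{"fn": "servo_tool", "kwargs": {
  "targets": "0 0 -2 0;3 0 -2 0;3 0 0 0;0 0 0 0"
}}

```text
time: 11.95
tool_pos: [0.5717, -0.1082, 0.0711]
tool_rot: [-3.13, 0.021, -2.805]
contact_force: [0.1, -0.5, -0.2]
opening: 0.0008
```

```bash
python3 -c "
from h import *
goal(-71.7,.041,-.0244,.060)"; python3 look3.py b5
```

```text
t 11.95 pos [ 0.5717 -0.1082  0.0711] rot [-179.32    1.19 -160.7 ] F [ 0.08 -0.49 -0.19] q [-0.32  0.61  1.59  0.    0.91 -2.23]
goal [ 0.5717 -0.1061] tool shift mm [-0.5  2.1 11.1] turn 0.0175
tool polar 0.0497 -101.93
100 -0.011 [256.  97.]
100 0.011 [313. 254.]
104 -0.011 [262. 127.]
104 0.011 [330. 279.]
108.7 -0.011 [272. 162.]
108.7 0.011 [352. 308.]
```

View pics/b5.png

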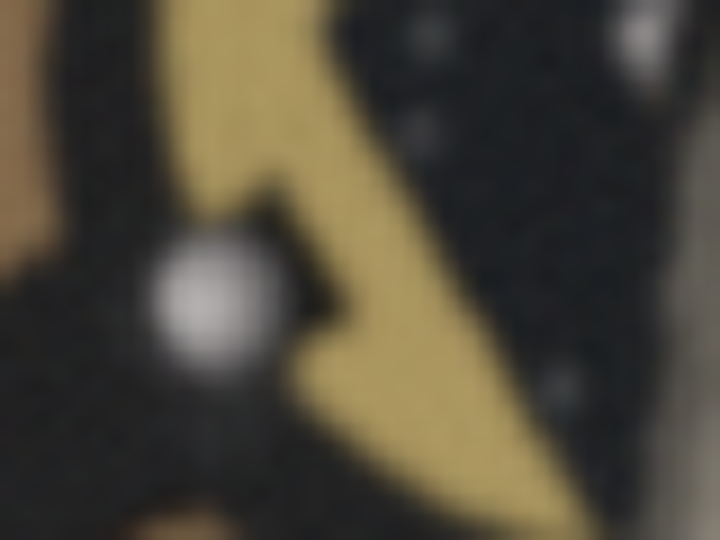

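```bash
python3 - <<'E'
from h import *
p=cams.read_camera('top')
f=lambda u,v,z: onz(p,[(u+.5)/4-.5+200,(v+.5)/4-.5+140],z)[:2]
for n,u,v,z in [('b1',347,127,.024),('b2',232,187,.024),('b3',459,195,.024),('b4',457,325,.024),('b5',341,386,.024),('ear',176,347,.021),('earA',162,320,.021),('earB',190,375,.021)]:
    d=f(u,v,z)-C0; print(n,d.round(4),np.hypot(*d).round(4),np.degrees(np.arctan2(d[1],d[0])).round(1))
a=np.array([f(u,v,.024) for u,v in [(347,127),(459,195),(457,325),(341,386),(232,187)]])
from scipy.optimize import least_squares
s=least_squares(lambda q:np.hypot(*(a-q[:2]).T)-q[2],[*C0,.08]).x; print(s)
for z in (.0465,.04,.035):
  d=f(237,307,z)-s[:2]; print(z,np.hypot(*d),np.degrees(np.arctan2(d[1],d[0])))
d=a-s[:2];print(np.degrees(np.arctan2(d[:,1],d[:,0])))
d=f(176,347,.021)-s[:2];print(np.hypot(*d),np.degrees(np.arctan2(d[1],d[0])))
d=f(190,375,.021)-f(162,320,.021);print(np.degrees(np.arctan2(d[1],d[0])))
p=cams.read_camera('scene'); save(p,'sc5')
cv2.imwrite('pics/c5.png',cv2.resize(p['color'][165:215,230:290,::-1],None,fx=13,fy=12,interpolation=2))
p=cams.read_camera('wrist'); save(p,'w5')
E
```

```text
b1 [ 0.0803 -0.0176] 0.0822 -12.3
b2 [0.0545 0.0594] 0.0806 47.5
b3 [ 0.0259 -0.0778] 0.082 -71.6
b4 [-0.0531 -0.0608] 0.0807 -131.2
b5 [-0.0777  0.0151] 0.0791 169.0
ear [-0.0374  0.1092] 0.1155 108.9
earA [-0.0197  0.1151] 0.1167 99.7
earB [-0.0556  0.1036] 0.1176 118.2
[ 0.5832842  -0.0606527   0.08065019]
0.0465 0.07446714172576695 109.37538689450079
0.04 0.07405228917081517 108.66730535079452
0.035 0.07374094402608626 108.11726882592662
[ -11.7442814   -72.1784767  -132.39488713  168.35963493   48.71683696]
0.11699943148521655 109.33185960156803
-162.2707982273893
```

View pics/c5.png

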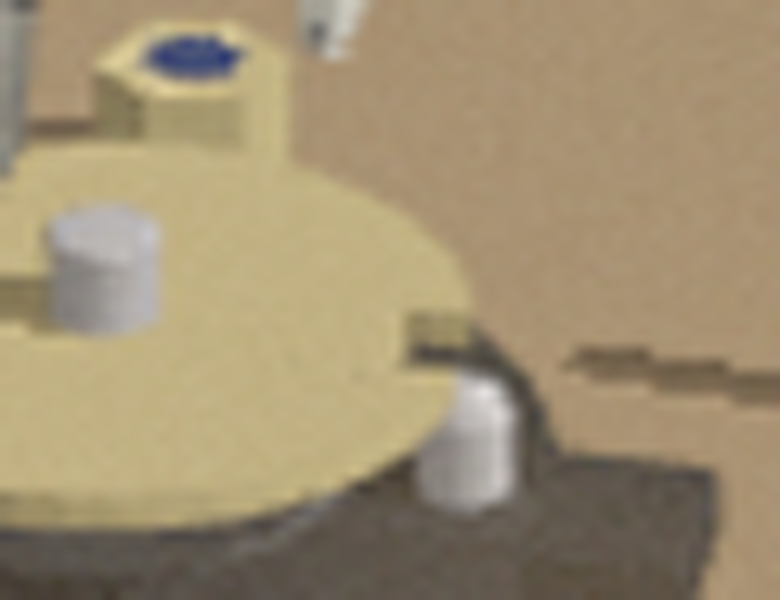

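View pics/w5.png

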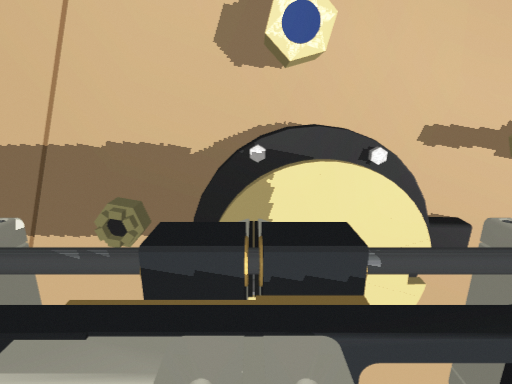

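```bash
cat > ov.py <<'E'
from h import *
import sys
n,zf=sys.argv[1],float(sys.argv[2]); angs=[float(x) for x in sys.argv[3:]]
out=[]
for c,(x0,y0,w,h),cen in [('top',(248,195,40,40),(.5822,-.0594)),('scene',(245,168,40,40),(.5822,-.0605))]:
    p=cams.read_camera(c); k=14
    im=cv2.resize(p['color'][y0:y0+h,x0:x0+w,::-1],None,fx=k,fy=k,interpolation=2)
    im=np.ascontiguousarray(im)
    P=lambda X:tuple(int(v) for v in ((proj(p,X)-[x0,y0]+.5)*k))
    for a,col in zip(angs,[(0,0,255),(0,255,0),(255,0,0)]):
        q=np.radians(a); er=np.array([np.cos(q),np.sin(q)]);et=np.array([-er[1],er[0]])
        pts=[[*(np.array(cen)+r*er+d*et),zf] for r,d in [(.0691,-.011),(.057,-.011),(.057,.011),(.0691,.011)]]
        cv2.polylines(im,[np.array([P(X) for X in pts])],False,col,1)
    q=np.radians(108.2)
    for z in (.0465,.025):
        pts=[P([cen[0]+.07*np.cos(q)+.009*np.cos(t),cen[1]+.07*np.sin(q)+.009*np.sin(t),z]) for t in np.linspace(0,6.28,30)]
        cv2.polylines(im,[np.array(pts)],True,(255,0,255),1)
    pts=[P([cen[0]+.07*np.cos(t),cen[1]+.07*np.sin(t),zf]) for t in np.linspace(0,6.28,90)]
    cv2.polylines(im,[np.array(pts)],True,(255,255,0),1)
    out.append(im[:,:400] if 0 else im)
im=np.hstack(out); cv2.imwrite('pics/'+n+'.png',cv2.resize(im,(800,400)))
E
python3 ov.py o1 .054 107 108.5 110
```

```text
(no output)
```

View pics/o1.png

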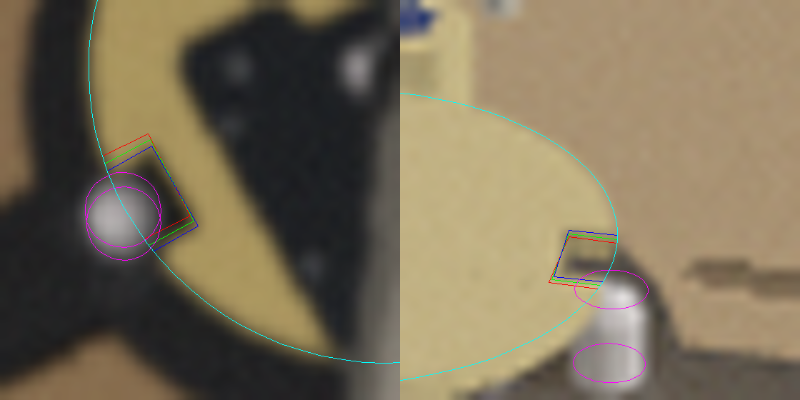

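Emit:
{"fn": "servo_tool", "kwargs": {
  "targets": "0 0 2 0;0 0 2 0;0 0 2 0;0 0 2 0;0 0 3 0;0 0 3 0"
}}

```text
time: 13.0
tool_pos: [0.5745, -0.1088, 0.0613]
tool_rot: [-3.125, 0.026, -2.804]
contact_force: [-4.6, 0.9, 12.7]
opening: 0.0004
```

```bash
python3 -c "
from h import *
goal(-71.7,.041,-.0244,.060)"; python3 ov.py o2 .054 107 108.5 110
```

```text
t 13.0 pos [ 0.5745 -0.1088  0.0613] rot [-179.06    1.48 -160.63] F [-4.65  0.91 12.73] q [-0.32  0.63  1.6   0.    0.89 -2.23]
goal [ 0.5717 -0.1061] tool shift mm [1.7 3.5 1.2] turn 0.0186
tool polar 0.0499 -98.67
```

View pics/o2.png

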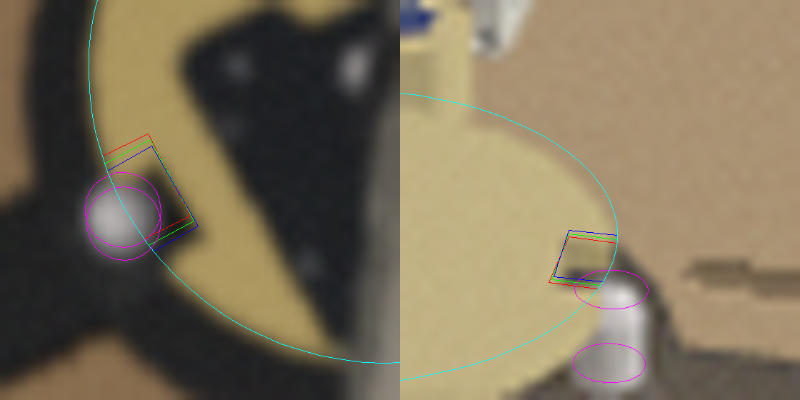

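It went past the 2 mm stop, and the tip is now at about 47 mm. I'll press the last part home.

Emit:
{"fn": "servo_tool", "kwargs": {
  "targets": "0.5 0 3 0;0.5 0 4 0;0.5 0 4 0;0.5 0 4 0"
}}

```text
time: 13.6
tool_pos: [0.5747, -0.1091, 0.0562]
tool_rot: [-3.121, 0.032, -2.802]
contact_force: [-10.3, 2.8, 32.5]
opening: 0.0005
```

```bash
python3 -c "
from h import *
goal(-71.7,.041,-.0244,.060)"; python3 ov.py o3 .046 107 108.5 110
```

```text
t 13.6 pos [ 0.5747 -0.1091  0.0562] rot [-178.84    1.84 -160.57] F [-10.35   2.79  32.53] q [-0.32  0.63  1.61  0.    0.87 -2.23]
goal [ 0.5717 -0.1061] tool shift mm [ 1.7  3.8 -3.9] turn 0.0198
tool polar 0.0502 -98.37
```

View pics/o3.png

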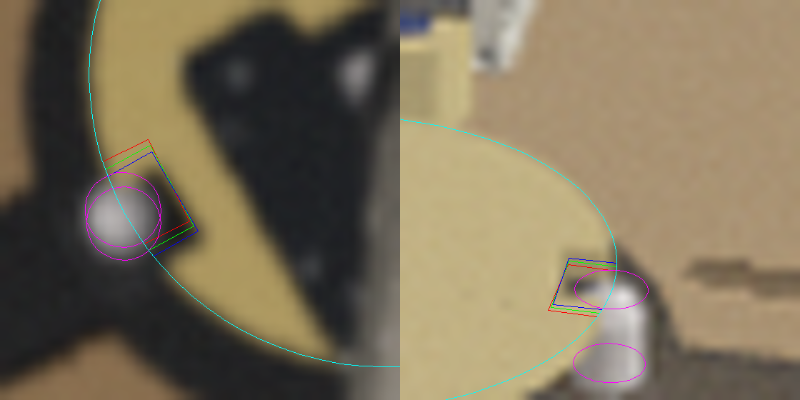

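Emit:
{"fn": "servo_tool", "kwargs": {
  "targets": "0 0 -4 0;0 0 -4 0;2 0 -4 0;3 0 -6 0;0 0 -15 0;0 0 -30 0;0 0 -40 0;0 0 -40 0;0 0 0 0"
}}

```text
time: 14.82
tool_pos: [0.5639, -0.1097, 0.2074]
tool_rot: [-3.12, 0.033, -2.803]
contact_force: [0.1, -0.3, -0.4]
opening: 0.0006
```

Emit:
{"fn": "servo_tool", "kwargs": {
  "targets": "40 0 0 0;40 0 0 0;40 0 0 0;40 0 0 0;40 0 0 0;0 0 0 0"
}}

```text
time: 15.58
tool_pos: [0.368, -0.1764, 0.1983]
tool_rot: [-3.124, 0.03, -2.802]
contact_force: [0.2, 0.1, 0.4]
opening: 0.0007
```

```bash
python3 -c "
from h import *
goal(-71.7,.041,-.0244,.060)
p=cams.read_camera('scene');save(p,'s9')
p=cams.read_camera('top');save(p,'t9')"; python3 ov.py o9 .046 107 108.5 110
```

```text
t 15.575 pos [ 0.368  -0.1764  0.1983] rot [-178.98    1.75 -160.53] F [0.25 0.11 0.41] q [-0.65  0.15  1.91  0.02  1.05 -2.57]
goal [ 0.5717 -0.1061] tool shift mm [-211.1    1.   144.8] turn 0.0204
tool polar 0.2438 -151.35
```

View pics/o9.png

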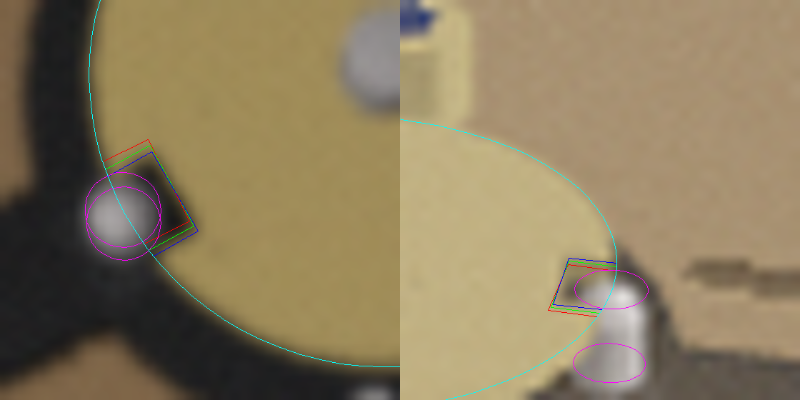

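View pics/s9.png

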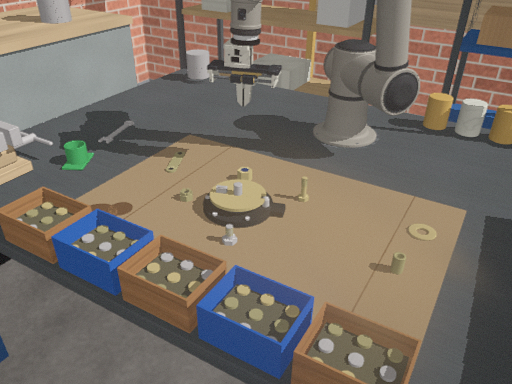

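View pics/t9.png

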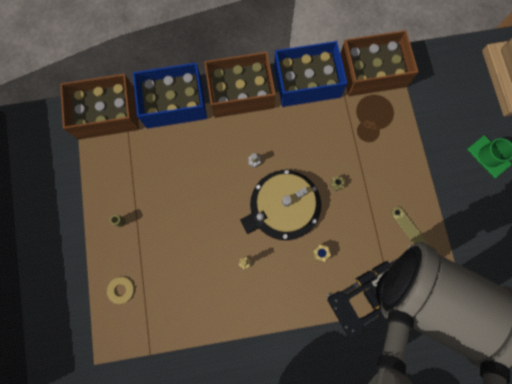

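```bash
python3 - <<'E'
from h import *
p=cams.read_camera('scene');x0,y0,k=200,165,9
im=np.ascontiguousarray(cv2.resize(p['color'][y0:y0+60,x0:x0+80,::-1],None,fx=k,fy=k,interpolation=2))
for z,col in [(.056,(0,0,255)),(.049,(0,255,0)),(.046,(255,0,0))]:
    pts=[((proj(p,[.5822+.07*np.cos(t),-.0605+.07*np.sin(t),z])-[x0,y0]+.5)*k).astype(int) for t in np.linspace(0,6.28,120)]
    cv2.polylines(im,[np.array(pts)],True,col,1)
for z in(.046,.056,.073):
    pts=[((proj(p,[.5822+.011*np.cos(t),-.0605+.011*np.sin(t),z])-[x0,y0]+.5)*k).astype(int) for t in np.linspace(0,6.28,60)]
    cv2.polylines(im,[np.array(pts)],True,(255,0,255),1)
cv2.imwrite('pics/z9.png',im)
E
```

```text
(no output)
```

View pics/z9.png

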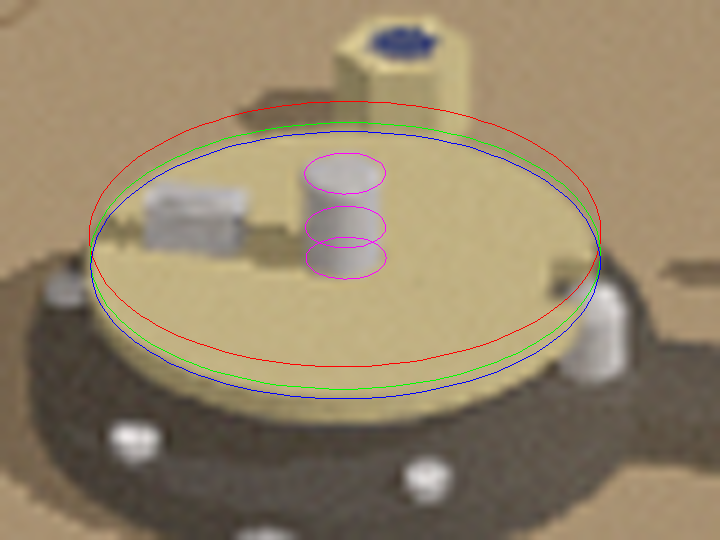

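The face matches the seated outline (46 mm), the stub shows 27 mm, the pin stands in the notch, and the hand is clear.

```bash
python3 -c "
from h import *
print(robot.hand_in())"
```

```text
the job is handed in; nothing more can be done
None
```

The washer is turned onto the locating pin and pressed home on its seat. I handed the job in at about 16 s of the 58 s allowed; the hand-in reports no verdict.

**What I did:** I pushed the lug about 54° anticlockwise with the closed fingertips, working from one side only. I then backed off the lug, pressed on the washer's face, lifted clear and moved the hand away.

**Last checks:**
- **Seating:** The press force rose to 32 N at the bottom. Afterwards the scene picture matched a face height of 46 mm, with the stub standing about 27 mm proud.
- **Notch:** It measures about 110°, against about 108° for the pin, roughly 2 mm at the rim. That is about at the limit of the notch's 2 mm play and within the 5 mm allowed. The washer passed the 2 mm stop, so the pin is in the notch.
- **Loose hardware:** Every piece looks to be where it started in the top and scene pictures. I compared these by eye and did not measure them again.

**What went wrong or disagreed:**
- **First press:** The tool drifted as it came down and turned the washer about 1.5° past my aim. It still went down without a correction.
- **Tip height:** At full press the tool reading put the fingertip at about 42 mm, against the 46 mm seat. I think this is tool tilt and servo deflection under load, and I relied on the pictures instead.

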